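# Show the float in the touch-latch cash tin, then shut it

### The job

Press down on the lid of the steel cash tin so that its touch latch lets go and the lid springs up ajar; take your hand away and let it stand open by itself for about two seconds so that I can see the float. Then push the lid down again until the latch catches and it stays fully shut. Leave the teak box shut and the brass switch as it is.

Things in the scene. Friction and masses are not known exactly. Their poses are not given: they have to be found in the camera images.
- cash_lid (a joint): Steel cash tin's lid, rad: 0 latched, 0.40 sprung ajar (near edge up), -0.085 pressed to its stop. Flat plate 152 x 136 mm on a fixed steel tin 170 x 150 x 90 mm. Push-push latch: pressing the pad 8 mm below its shut height (3 to 4 N, solid stop at 10.5 mm) and letting go springs a shut lid ajar within 1 s, or latches an ajar one at 0. Press fully: a shorter press may fail.
- cash_tin_pad (a point): Centre of the brass push pad, a flat 28 mm disc on the steel lid's top, 27 mm from the near edge, midway across. On the surface, riding with the lid: 104 mm above the counter shut, 152 mm ajar (and 15 mm farther towards the hinge). x: near edge to hinge, whose line is 125 mm beyond and 14 mm below the pad; y along the hinge; z out of the lid. Tin yaw up to 0.35 rad.
- teak_lid (a joint): Lid of the bystander, a brown teak box of the same size, brass pad and latch as the steel tin, rad: 0 shut, grows as it opens. Must stay shut. Stands to the left or right of the tin, centres at least 240 mm apart.
- switch (a joint): Brass toggle on a dark teak panel beyond both boxes (about 0.8 m from the robot), tip about 85 mm high, rad: 0 leaning to the robot (start), 1 thrown. Leave it as it is. Two loose bangles (gold coil, bone ring, under 80 mm wide, 20 mm high) lie between the robot and the boxes.
Mind the look-alikes: they are no part of the job. Leave any green or red look-alike of the part that bears switch alone.

How it is judged:
On the way:
1. the cash tin's lid has sprung ajar and has stood open for a second (value of joint cash_lid above 0.3 rad and contact force between each of the arm, the fingers and anything else below 0.5 N), for 1 s.
At the end, for the whole second after the job is handed in: The cash tin's lid is latched shut (within 0.03 rad) and at rest, the teak box's lid is still shut (within 0.03 rad) and the switch has not been thrown (moved less than 0.3 rad) (value of joint cash_lid between -0.03 and 0.03 rad and velocity of joint cash_lid between -0.05 and 0.05 rad/s and value of joint teak_lid below 0.03 rad and value of joint switch below 0.3 rad); the robot touches nothing.
It fails at once if the teak box springs open (value of joint teak_lid above 0.1 rad).
It fails at once if the switch is thrown (value of joint switch above 0.4 rad).
It also fails if it takes over 35 s, if anything falls off the work surface, if the arm or the gripper's body presses on something with over 40 N, if the wrist force passes 120 N, or if a joint passes its speed limit or range.

### The arm

A 6-joint arm with a two-finger parallel gripper is mounted at the origin on the work surface. World frame = base frame: x ahead of the robot, y to its left, z up, the work surface at z = 0. Lengths are in m, angles in rad, forces in N, time in s.
With the tool pointing down it reaches from about 0.375 to 0.9 m from the base axis. Payload 3.1 kg.
Tool frame: the origin (TCP) lies between the finger pads; the fingertips stand 17 mm ahead of it and the grasp point (between the pads) lies 2 mm behind it; z points along the fingers, y is the direction in which the jaws open and shut (so a half turn about z gives the same grasp; the last joint's range is limited). The gripper opens to 87 mm and grips with 3 to 60 N. Pads are 19 mm wide; open, the fingers measure 117 mm over their backs; the gripper's body (75 mm by 190 mm) begins 51 mm behind the grasp point.
Start: joints at [-1.51, 0.527, 1.433, -0, 1.181, -0.178], TCP at [0.148, -0.607, 0.24] pointing down, gripper open.
Joint ranges: [-3.08, 3.08], [-0.75, 2.2], [0.22, 2.44], [-1.43, 4.57], [0, 2.65], [-2.85, 2.85]. Speed limits (rad/s): [2.79, 2.79, 3.14, 3.14, 3.14, 3.14].

### API

Orientations are given as a 3x3 rotation matrix whose columns are the frame's x, y, z axes.
In Python, from station import manip, read_camera, workorder gives the robot as it stands.
- The arm moves only by the shell command python3 -m creep 'ROWS' [FORCE]. ROWS is JSON, a list of rows, each an object of numbers: "x", "y", "z": the shift along the tool's x, y, z in m; "roll": the turn about the tool's z in degrees; "fingers": the opening, from 0 (shut) to 1 (fully open). A call has exactly 5 rows; each row shifts and turns the commanded pose from where the row before left it, along the tool's axes as they then stand; what a row does not reach is not made up. A row lasts 1/10 s, in which the tool goes at most 50 mm and 8.59 degrees, less where a joint would pass 70% of its speed; a pose out of reach is approached as far as the arm can. A call with a gripper value outside its range is refused whole. The fingers move at their own pace and stop on an object; FORCE is the grip in N (left out, the last holds). Time passes only in rows, so rows that do not move let the fingers close, or fill a call up. It gives the time, the measured TCP pose, the force and the opening at its end, in the units of the state.
- manip.read_state(): the state, without advancing time (a new reading comes with each control period).
- read_camera(name): name is "scene" or "side" or "wrist"; returns a dict with "color" (384x512x3 uint8, blue, green, red), "fx", "fy", "cx", "cy" (pixels), "xyz" and "rotation" of the camera in the world. Camera axes: x right, y up, looking along -z (the intrinsics and any distortion apply to the point x, -y, -z); pixel columns grow to the right and rows downward; lengths in m; the calibration is good to about 2 mm. A picture is of the moment at which its call begins. There is no depth.
- workorder.job_done(): hands the job in, once; it reports no verdict.
The state is a dict: "t": time; "joint_pos": joint angles; "qd": joint speeds; "effort": joint torques, N m; "eef_pos": TCP position; "eef_rot": TCP orientation; "force": force on the tool from outside, world axes, zero at the start; "ft_torque": the same for the moment, N m; "width": opening from 0.0 (shut) to 1.0 (fully open).
Only numpy, scipy, OpenCV 4.12 (cv2) and the standard library are available. Lean on these libraries where they do the work, as an engineer would, in place of code of your own. Each camera call takes 0.05 s, during which the arm holds its last target. There are 200 camera calls.

## Working session

There is one attempt and no reset: what is moved stays moved. The work goes in short steps, Python scripts to look and compute and a shell command to move; the robot and the scene stay as the last step left them, time stands still between calls to the robot, and variables do not carry over. Pictures are saved under pics/ and viewed, about 8 in all and at most 12, crops included, and the job is handed in when it is done.

```bash
mkdir -p pics
cat > h.py <<'E'
import numpy as np,cv2
from station import manip, read_camera, workorder
def snap(n,f):
    c=read_camera(n); cv2.imwrite('pics/'+f,c['color'])
    np.savez('pics/'+f+'.npz',**{k:v for k,v in c.items()}); return c
def back(f,u,v,z):
    c=np.load('pics/'+f+'.npz'); d=np.array([(u-c['cx'])/c['fx'],-(v-c['cy'])/c['fy'],-1.])
    d=c['rotation']@d; o=c['xyz']; return o+d*(z-o[2])/d[2]
E
python3 - <<'E'
from h import *
a=snap('scene','a.png'); b=snap('side','b.png')
cv2.imwrite('pics/ab.png',cv2.resize(np.hstack([a['color'],b['color']]),(800,300)))
for c in(a,b): print({k:v for k,v in c.items() if k!='color'})
s=manip.read_state(); print(s)
E
```

```text
{'fx': 464.3139260372408, 'fy': 464.3139260372408, 'cx': 250.5044248593703, 'cy': 192.17172100617412, 'xyz': array([1.16347538, 0.52997809, 1.16602009]), 'rotation': array([[-0.72500481, -0.55666416,  0.40557741],
       [ 0.68866824, -0.59462981,  0.41491137],
       [ 0.01020213,  0.58012102,  0.8144664 ]])}
{'fx': 497.35077688826027, 'fy': 497.35077688826027, 'cx': 261.56773997341173, 'cy': 188.90477526621729, 'xyz': array([0.54629307, 0.99082406, 0.79453918]), 'rotation': array([[-0.99651126,  0.04965449, -0.06708009],
       [-0.08343117, -0.57215682,  0.81588959],
       [ 0.00213225,  0.81863973,  0.57430344]])}
{'t': 0.1, 'joint_pos': array([-1.51051014e+00,  5.28355590e-01,  1.43373337e+00, -8.65958164e-06,
        1.18137434e+00, -1.78481684e-01]), 'qd': array([-0.00114858, -0.00067039, -0.00364136,  0.00106963, -0.00180729,
        0.00298687]), 'effort': array([ 6.50618904e-05, -4.40983415e+01, -1.77151448e+01,  6.33993326e-02,
        5.33843448e-02, -4.99367366e-05]), 'eef_pos': array([ 0.14781691, -0.6066537 ,  0.23869324]), 'eef_rot': array([[ 9.71629359e-01,  2.36508719e-01, -1.20702313e-04],
       [ 2.36508527e-01, -9.71627620e-01,  1.86676223e-03],
       [ 3.24227840e-04, -1.84234811e-03, -9.99998250e-01]]), 'force': array([-0.60154215, -0.34113002, -0.24983548]), 'ft_torque': array([ 0.00157849,  0.03941811, -0.03497184]), 'width': 1.002696490313021}
```

View pics/a.png

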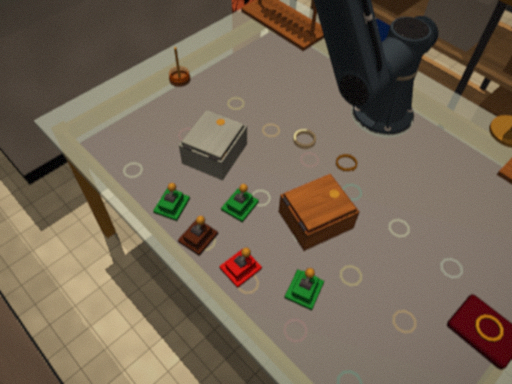

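View pics/b.png

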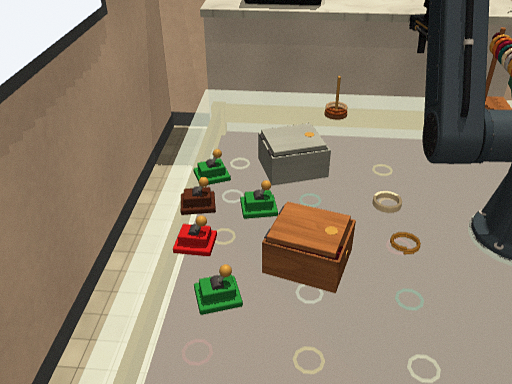

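The steel tin is the only grey box: scene (215,140) with its pad at about (220,122), and side (295,150) with its pad at about (309,134). The brown box at scene (318,208) is the teak bystander. I'll confirm this in an enlarged crop.

Run:
```python
from h import *
a=cv2.imread('pics/a.png')[100:185,170:260]; b=cv2.imread('pics/b.png')[110:195,245:335]
cv2.imwrite('pics/c.png',np.hstack([cv2.resize(i,None,fx=4.4,fy=4.4,interpolation=cv2.INTER_CUBIC) for i in(a,b)]))
for f,u,v in(('a.png',220,122),('b.png',309,134)): print(back(f,u,v,.104))
for f,u,v in(('a.png',335,194),('b.png',331,230)): print(back(f,u,v,.104))
```

```text
[ 0.51809237 -0.27299624  0.104     ]
[ 0.51420848 -0.27541697  0.104     ]
[0.46581157 0.15562077 0.104     ]
[0.46435162 0.15111121 0.104     ]
```

View pics/c.png

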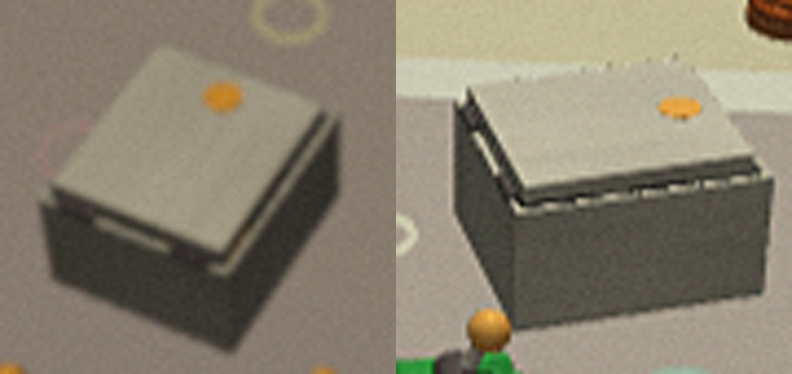

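The crop shows the grey lid with its brass pad at scene (220.7,122.0) and side (309.5,134.3), and the hinge side is away from the robot. This is the steel tin.

Run:
```python
from h import *
P=[back('a.png',220.7,122,.104),back('b.png',309.5,134.3,.104)]; print(P); p=np.mean(P,0)
g=lambda x,y:back('a.png',170+x/4.4,100+y/4.4,.102)
n1,n2,f2,f1=g(165,47),g(322,107),g(225,255),g(52,190)
hx=(f1+f2-n1-n2)[:2]/2; e=(n2-n1)[:2]; print(n1,n2,f1,f2,np.linalg.norm(hx),np.linalg.norm(e),'yaw',np.arctan2(hx[1],hx[0]),np.arctan2(-e[0],e[1]))
s=manip.read_state();R=s['eef_rot']; print('hinge dir in tool',R.T@np.r_[hx/np.linalg.norm(hx),0])
print('to pad+50mm',R.T@(p+[0,0,.067]-s['eef_pos']), 'world x',R.T[:,0])
```

```text
[array([ 0.516483  , -0.27149747,  0.104     ]), array([ 0.51276966, -0.27375872,  0.104     ])]
[ 0.51318255 -0.33939799  0.102     ] [ 0.47027278 -0.2174233   0.102     ] [ 0.66011481 -0.28699917  0.102     ] [ 0.61140267 -0.1619883   0.102     ] 0.1537920130949151 0.12930225645821733 yaw 0.35819385757073285 0.33827069632552637
hinge dir in tool [ 9.92877493e-01 -1.19138536e-01  5.41414130e-04]
to pad+50mm [ 0.43538076 -0.23767016  0.06827239] world x [ 9.71629359e-01  2.36508719e-01 -1.20702313e-04]
```

```bash
python3 -m creep '[{"x":0.029,"y":-0.0158,"fingers":0},{"x":0.029,"y":-0.0158,"fingers":0},{"x":0.029,"y":-0.0158,"fingers":0},{"x":0.029,"y":-0.0158,"fingers":0},{"x":0.029,"y":-0.0158,"fingers":0}]' 20
python3 -m creep '[{"x":0.029,"y":-0.0158,"fingers":0},{"x":0.029,"y":-0.0158,"fingers":0},{"x":0.029,"y":-0.0158,"fingers":0},{"x":0.029,"y":-0.0158,"fingers":0},{"x":0.029,"y":-0.0158,"fingers":0}]'
python3 -m creep '[{"x":0.029,"y":-0.0158,"fingers":0},{"x":0.029,"y":-0.0158,"fingers":0},{"x":0.029,"y":-0.0158,"fingers":0},{"x":0.029,"y":-0.0158,"z":0.02,"fingers":0},{"x":0.029,"y":-0.0158,"z":0.02,"fingers":0}]'
python3 -m creep '[{"z":0.02,"fingers":0},{"fingers":0},{"fingers":0},{"fingers":0},{"fingers":0}]'
python3 - <<'E'
from h import *
s=manip.read_state(); print(s['t'],s['eef_pos'],s['width'],s['force'],s['eef_rot'][:,2])
print(s['eef_rot'].T@(np.array([.5146,-.2726,.121])-s['eef_pos']))
b=snap('side','d.png')['color'][70:190,230:350]; w=snap('wrist','w.png')['color']
cv2.imwrite('pics/e.png',np.hstack([cv2.resize(b,(384,384),interpolation=cv2.INTER_CUBIC),cv2.resize(w,(416,384))]))
E
```

```text
0.1 [ 0.14781691 -0.6066537   0.23869324] 1.002696490313021 [-0.60154215 -0.34113002 -0.24983548] [-1.20702313e-04  1.86676223e-03 -9.99998250e-01]
[ 0.43534561 -0.23761157  0.11827236]invalid input at $[0]: expected keys x, y, z, roll, fingers
invalid input at $[0]: expected keys x, y, z, roll, fingers
invalid input at $[0]: expected keys x, y, z, roll, fingers
invalid input at $[0]: expected keys x, y, z, roll, fingers
```

View pics/e.png

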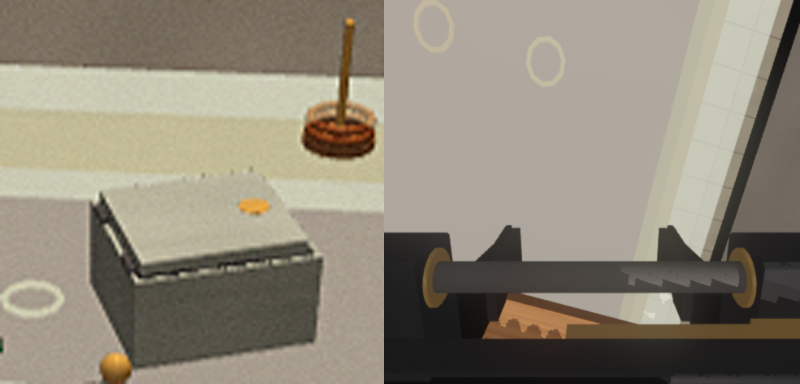

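The picture shows the arm hasn't moved and the tin is untouched. The calls were refused because every row needs all five keys, so I'll send them again in full.

```bash
python3 -m creep '[{"x":0.029,"y":-0.0158,"z":0,"roll":0,"fingers":0},{"x":0.029,"y":-0.0158,"z":0,"roll":0,"fingers":0},{"x":0.029,"y":-0.0158,"z":0,"roll":0,"fingers":0},{"x":0.029,"y":-0.0158,"z":0,"roll":0,"fingers":0},{"x":0.029,"y":-0.0158,"z":0,"roll":0,"fingers":0}]' 20
python3 -m creep '[{"x":0.029,"y":-0.0158,"z":0,"roll":0,"fingers":0},{"x":0.029,"y":-0.0158,"z":0,"roll":0,"fingers":0},{"x":0.029,"y":-0.0158,"z":0,"roll":0,"fingers":0},{"x":0.029,"y":-0.0158,"z":0,"roll":0,"fingers":0},{"x":0.029,"y":-0.0158,"z":0,"roll":0,"fingers":0}]'
python3 -m creep '[{"x":0.029,"y":-0.0158,"z":0,"roll":0,"fingers":0},{"x":0.029,"y":-0.0158,"z":0,"roll":0,"fingers":0},{"x":0.029,"y":-0.0158,"z":0,"roll":0,"fingers":0},{"x":0.029,"y":-0.0158,"z":0.02,"roll":0,"fingers":0},{"x":0.029,"y":-0.0158,"z":0.02,"roll":0,"fingers":0}]'
python3 -m creep '[{"x":0,"y":0,"z":0.02,"roll":0,"fingers":0},{"x":0,"y":0,"z":0,"roll":0,"fingers":0},{"x":0,"y":0,"z":0,"roll":0,"fingers":0},{"x":0,"y":0,"z":0,"roll":0,"fingers":0},{"x":0,"y":0,"z":0,"roll":0,"fingers":0}]'
python3 - <<'E'
from h import *
s=manip.read_state(); print(s['t'],s['eef_pos'],s['width'],s['force'],s['eef_rot'][:,2])
print(s['eef_rot'].T@(np.array([.5146,-.2726,.121])-s['eef_pos']))
b=snap('side','d.png')['color'][70:190,230:350]; w=snap('scene','w.png')['color'][60:180,160:280]
cv2.imwrite('pics/f.png',np.hstack([cv2.resize(i,(400,400),interpolation=cv2.INTER_CUBIC) for i in(b,w)]))
E
```

```text
t: 0.7
eef_pos: [0.2708, -0.4951, 0.2394]
eef_rot: [[0.972, 0.236, -0.0], [0.236, -0.972, 0.0], [0.0, -0.0, -1.0]]
force: [0.3, -0.8, -0.8]
width: 0.631
t: 1.2
eef_pos: [0.3931, -0.384, 0.2395]
eef_rot: [[0.972, 0.236, -0.0], [0.236, -0.972, 0.0], [-0.0, -0.0, -1.0]]
force: [0.4, -0.9, -0.4]
width: 0.169
t: 1.7
eef_pos: [0.5158, -0.2734, 0.1997]
eef_rot: [[0.972, 0.237, 0.002], [0.237, -0.972, -0.001], [0.001, 0.002, -1.0]]
force: [0.7, -1.2, 0.4]
width: 0.005
t: 2.2
eef_pos: [0.5146, -0.2752, 0.1808]
eef_rot: [[0.972, 0.235, 0.002], [0.235, -0.972, -0.001], [0.001, 0.002, -1.0]]
force: [-0.1, -0.5, -0.5]
width: 0.006
2.2 [ 0.51463036 -0.27517231  0.1807724 ] 0.006019840046815837 [-0.11856135 -0.54574594 -0.48022848] [ 0.00180211 -0.00149044 -0.99999727]
[ 0.0004921  -0.00261914  0.05976835]
```

View pics/f.png

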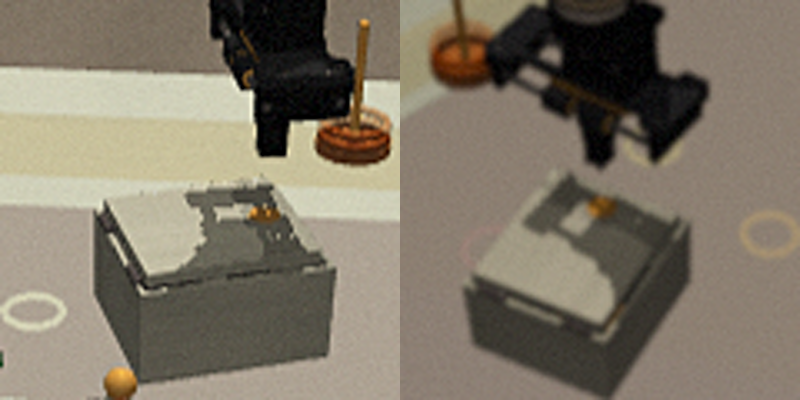

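The closed fingertips are right above the pad (tip at (272,155), pad at (265,213) in the side crop). Now I press.

```bash
python3 -m creep '[{"x":0,"y":-0.0026,"z":0.02,"roll":0,"fingers":0},{"x":0,"y":0,"z":0.02,"roll":0,"fingers":0},{"x":0,"y":0,"z":0.015,"roll":0,"fingers":0},{"x":0,"y":0,"z":0.007,"roll":0,"fingers":0},{"x":0,"y":0,"z":0.004,"roll":0,"fingers":0}]'
python3 -m creep '[{"x":0,"y":0,"z":0.004,"roll":0,"fingers":0},{"x":0,"y":0,"z":0,"roll":0,"fingers":0},{"x":0,"y":0,"z":0,"roll":0,"fingers":0},{"x":0,"y":0,"z":0,"roll":0,"fingers":0},{"x":0,"y":0,"z":0,"roll":0,"fingers":0}]'
```

```text
t: 2.8
eef_pos: [0.5129, -0.2718, 0.1138]
eef_rot: [[0.972, 0.237, -0.002], [0.237, -0.972, 0.0], [-0.002, -0.001, -1.0]]
force: [-4.1, 0.4, 5.3]
width: 0.006
t: 3.3
eef_pos: [0.5128, -0.2719, 0.111]
eef_rot: [[0.972, 0.237, -0.002], [0.237, -0.972, -0.0], [-0.002, 0.0, -1.0]]
force: [-4.7, 0.4, 6.6]
width: 0.003
```

```bash
python3 -m creep '[{"x":0,"y":0,"z":-0.04,"roll":0,"fingers":0},{"x":0,"y":0,"z":-0.045,"roll":0,"fingers":0},{"x":0,"y":0,"z":-0.045,"roll":0,"fingers":0},{"x":0,"y":0,"z":0,"roll":0,"fingers":0},{"x":0,"y":0,"z":0,"roll":0,"fingers":0}]'
python3 -m creep '[{"x":0,"y":0,"z":0,"roll":0,"fingers":0},{"x":0,"y":0,"z":0,"roll":0,"fingers":0},{"x":0,"y":0,"z":0,"roll":0,"fingers":0},{"x":0,"y":0,"z":0,"roll":0,"fingers":0},{"x":0,"y":0,"z":0,"roll":0,"fingers":0}]'
python3 - <<'E'
from h import *
s=manip.read_state(); print(s['t'],s['eef_pos'],s['force'])
b=snap('side','g1.png')['color'][70:190,230:350]; w=snap('scene','g2.png')['color'][60:180,160:280]
cv2.imwrite('pics/g.png',np.hstack([cv2.resize(i,(400,400),interpolation=cv2.INTER_CUBIC) for i in(b,w)]))
E
```

```text
t: 3.8
eef_pos: [0.5146, -0.2721, 0.2417]
eef_rot: [[0.972, 0.236, 0.004], [0.236, -0.972, -0.003], [0.003, 0.004, -1.0]]
force: [0.2, -0.3, -1.1]
width: 0.004
t: 4.3
eef_pos: [0.5137, -0.2715, 0.2389]
eef_rot: [[0.972, 0.237, -0.001], [0.237, -0.972, 0.001], [-0.001, -0.001, -1.0]]
force: [-0.2, 0.4, 0.2]
width: 0.009
4.3 [ 0.51372618 -0.27145193  0.23889828] [-0.16237694  0.37665358  0.24783103]
```

View pics/g.png

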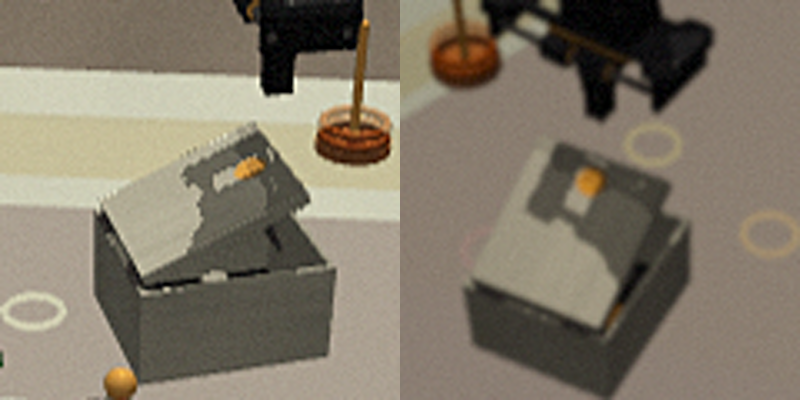

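The lid stands ajar (pad at side crop (248,168)) and the hand is well clear above it. I'll wait about 2.5 s.

```bash
python3 -m creep '[{"x":0,"y":0,"z":0,"roll":0,"fingers":0},{"x":0,"y":0,"z":0,"roll":0,"fingers":0},{"x":0,"y":0,"z":0,"roll":0,"fingers":0},{"x":0,"y":0,"z":0,"roll":0,"fingers":0},{"x":0,"y":0,"z":0,"roll":0,"fingers":0}]' >/dev/null
python3 -m creep '[{"x":0,"y":0,"z":0,"roll":0,"fingers":0},{"x":0,"y":0,"z":0,"roll":0,"fingers":0},{"x":0,"y":0,"z":0,"roll":0,"fingers":0},{"x":0,"y":0,"z":0,"roll":0,"fingers":0},{"x":0,"y":0,"z":0,"roll":0,"fingers":0}]' >/dev/null
python3 -m creep '[{"x":0,"y":0,"z":0,"roll":0,"fingers":0},{"x":0,"y":0,"z":0,"roll":0,"fingers":0},{"x":0,"y":0,"z":0,"roll":0,"fingers":0},{"x":0,"y":0,"z":0,"roll":0,"fingers":0},{"x":0,"y":0,"z":0,"roll":0,"fingers":0}]' >/dev/null
python3 -m creep '[{"x":0,"y":0,"z":0,"roll":0,"fingers":0},{"x":0,"y":0,"z":0,"roll":0,"fingers":0},{"x":0,"y":0,"z":0,"roll":0,"fingers":0},{"x":0,"y":0,"z":0,"roll":0,"fingers":0},{"x":0,"y":0,"z":0,"roll":0,"fingers":0}]' >/dev/null
python3 -m creep '[{"x":0,"y":0,"z":0,"roll":0,"fingers":0},{"x":0,"y":0,"z":0,"roll":0,"fingers":0},{"x":0,"y":0,"z":0,"roll":0,"fingers":0},{"x":0,"y":0,"z":0,"roll":0,"fingers":0},{"x":0,"y":0,"z":0,"roll":0,"fingers":0}]'
python3 -m creep '[{"x":0.008,"y":-0.001,"z":0.015,"roll":0,"fingers":0},{"x":0.007,"y":-0.001,"z":0.02,"roll":0,"fingers":0},{"x":0,"y":0,"z":0.02,"roll":0,"fingers":0},{"x":0,"y":0,"z":0.005,"roll":0,"fingers":0},{"x":0,"y":0,"z":0,"roll":0,"fingers":0}]'
```

```text
t: 6.9
eef_pos: [0.5138, -0.2715, 0.2395]
eef_rot: [[0.972, 0.236, 0.0], [0.236, -0.972, 0.0], [0.0, -0.0, -1.0]]
force: [0.7, -1.0, 0.5]
width: 0.004
t: 7.4
eef_pos: [0.5275, -0.2653, 0.1779]
eef_rot: [[0.972, 0.237, -0.003], [0.237, -0.972, 0.002], [-0.002, -0.003, -1.0]]
force: [-1.1, -0.5, 0.2]
width: 0.001
```

```bash
python3 -m creep '[{"x":-0.002,"y":0,"z":0.01,"roll":0,"fingers":0},{"x":-0.004,"y":0,"z":0.01,"roll":0,"fingers":0},{"x":-0.003,"y":0.001,"z":0.01,"roll":0,"fingers":0},{"x":-0.003,"y":0,"z":0.01,"roll":0,"fingers":0},{"x":-0.002,"y":0.001,"z":0.01,"roll":0,"fingers":0}]'
python3 -m creep '[{"x":-0.001,"y":0,"z":0.008,"roll":0,"fingers":0},{"x":0,"y":0,"z":0.006,"roll":0,"fingers":0},{"x":0,"y":0,"z":0.005,"roll":0,"fingers":0},{"x":0,"y":0,"z":0,"roll":0,"fingers":0},{"x":0,"y":0,"z":0,"roll":0,"fingers":0}]'
```

```text
t: 7.9
eef_pos: [0.5148, -0.2718, 0.1291]
eef_rot: [[0.972, 0.236, 0.001], [0.236, -0.972, -0.001], [0.001, 0.001, -1.0]]
force: [0.9, -0.1, 2.5]
width: 0.006
t: 8.4
eef_pos: [0.5133, -0.272, 0.1111]
eef_rot: [[0.972, 0.237, -0.001], [0.237, -0.972, -0.001], [-0.001, 0.001, -1.0]]
force: [-2.6, -2.0, 7.4]
width: 0.005
```

```bash
python3 -m creep '[{"x":0,"y":0,"z":-0.02,"roll":0,"fingers":0},{"x":0,"y":0,"z":-0.04,"roll":0,"fingers":0},{"x":0,"y":0,"z":-0.04,"roll":0,"fingers":0},{"x":0,"y":0,"z":-0.03,"roll":0,"fingers":0},{"x":0,"y":0,"z":0,"roll":0,"fingers":0}]'
python3 -m creep '[{"x":0,"y":0,"z":0,"roll":0,"fingers":0},{"x":0,"y":0,"z":0,"roll":0,"fingers":0},{"x":0,"y":0,"z":0,"roll":0,"fingers":0},{"x":0,"y":0,"z":0,"roll":0,"fingers":0},{"x":0,"y":0,"z":0,"roll":0,"fingers":0}]'
python3 -m creep '[{"x":0,"y":0,"z":0,"roll":0,"fingers":0},{"x":0,"y":0,"z":0,"roll":0,"fingers":0},{"x":0,"y":0,"z":0,"roll":0,"fingers":0},{"x":0,"y":0,"z":0,"roll":0,"fingers":0},{"x":0,"y":0,"z":0,"roll":0,"fingers":0}]'
python3 - <<'E'
from h import *
b=snap('side','i1.png')['color']; w=snap('scene','i2.png')['color'][60:180,160:280]
cv2.imwrite('pics/i.png',np.hstack([b[70:370,140:400],cv2.resize(w,(300,300),interpolation=cv2.INTER_CUBIC)]))
E
```

```text
t: 8.9
eef_pos: [0.5157, -0.2722, 0.2443]
eef_rot: [[0.972, 0.237, 0.006], [0.237, -0.972, -0.004], [0.005, 0.005, -1.0]]
force: [-0.4, -0.1, -0.2]
width: 0.007
t: 9.4
eef_pos: [0.5135, -0.2713, 0.2396]
eef_rot: [[0.972, 0.236, -0.001], [0.236, -0.972, 0.001], [-0.001, -0.002, -1.0]]
force: [-0.4, 0.4, -0.1]
width: 0.002
t: 9.9
eef_pos: [0.5138, -0.2715, 0.2406]
eef_rot: [[0.972, 0.237, 0.0], [0.237, -0.972, -0.0], [0.0, 0.0, -1.0]]
force: [-0.8, 0.5, 0.3]
width: 0.004
```

View pics/i.png

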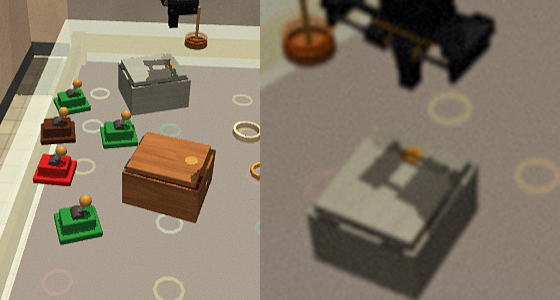

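The steel lid is flat and shut (pad at right crop (410,155)), the teak lid is shut, the brass switch at left crop (58,128) hasn't moved, and the hand is clear. Handing in.

```bash
python3 -c "
from station import workorder; print(workorder.job_done())"
```

```text
the job is handed in; nothing more can be done
None
```

I pressed the steel tin's pad about 10 mm and took the hand away. The lid sprang ajar and stood open by itself for about 3 s. I then pushed it down again about 10 mm until the latch caught, and lifted clear.

- **Last checks:** at 9.9 s the pictures showed the steel lid flat and shut, the teak lid shut and the switch as it was. The wrist force was near zero, and the fingertips were about 120 mm above the pad.
- **Not measured:** I judged the lids and the switch by eye from the pictures, because the state gives no readings for them.
- **Failed on the way:** my first batch of moves was refused because the rows lacked some keys. Nothing moved, and I sent them again in full.
- **Disagreed:** the two cameras put the pad about 4 mm apart, so I pressed at their average, well within the 28 mm pad.

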